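# Load the honing plate into the sharpening stand

### The job

Get the sharpening stand ready. Take the oil bottle off the glass honing plate and stand it upright on the bottom of the shallow tray; then lay the plate on the sloping deck of the stand and slide it uphill under the two spring clips until its upper end is at the end stop and both clips have ridden over the end bar and snapped down onto the glass. Let go of everything and leave the water bottle, knife and paste tube where they are.

Things in the scene. Friction and masses are not known exactly. Their poses are not given: they have to be found in the camera images.
- bottle_mid (a point): White squeeze bottle of honing oil with a grey cap, standing upright on the plate. 135 mm tall; body 56 mm in diameter up to 78 mm, then a cone, then a straight cylindrical cap 30 mm in diameter from 90 mm up to the top at 135 mm. About 180 g. This point is on its axis half-way up, 67.5 mm above its base; z points up the axis.
- plate_mid (a point): Glass honing plate: green-tinted glass 8 mm thick and 60 mm wide, with a round-ended steel bar 14 mm in diameter across each end (axes 73 mm from the middle, undersides flush, standing 6 mm above the glass). 160 mm long over all, about 300 g, same either way round. This point: its centre, 4 mm above the underside; x along its length, y across its width, z out of its face.
- plate_home (a point): Where plate_mid must come to lie on the stand, 4 mm above the deck, 114 mm above the table. x points straight uphill along the deck, y across it, z square out of it; the plate's length lies along x. The deck slopes 30 degrees, rising away from the robot. A plate laid down with its middle near x = -70 mm is clear of the clips. It slips back downhill if let go before the clips hold it.
- bar_mid (a point): Middle of the steel guide bar, 12 mm in diameter and 156 mm long, running across above the head of the stand on posts 136 mm apart, 100 mm uphill of the plate's home and 94 mm square above it; 245 mm above the table. A vertical tool over the seated plate may strike it; one square to the deck clears it.
- clip_left_nose (a point): Underside of the nose of the left sprung clip, a 14 mm wide steel leaf hinged over the head of the deck, 18 mm left of the middle line. With no plate it hangs 5.5 mm above the deck, 20 mm short of the end stop, with a toe bent up 22 degrees whose tip is 33 mm further downhill.
- clip_right_nose (a point): The same on the right clip, 18 mm right of the middle line.
- clip_left (a joint): Angle of the left clip in rad: 0 hanging with no plate, about 0.05 resting on the glass, about 0.17 while the end bar passes under it. The spring presses about 2 N on the glass and 4 N on the bar; pushing the plate in takes roughly 10 to 20 N in all, most just before the bar passes under the noses. Clips and deck are slick.
- clip_right (a joint): The same for the right clip.
- tray: Shallow grey plastic tray, 140 x 140 mm, rim 12 mm high and 4 mm thick, floor 4 mm thick, fixed to the table. Origin at the centre of its underside, on the table.
- water_bottle: Bystander: clear water bottle with blue cap, 64 mm in diameter, 200 mm tall, standing; origin at the centre of its base.
- knife: Bystander: kitchen knife lying on the table, about 270 mm long along its y, 18 mm high; origin under the front of its handle.
- paste_tube: Bystander: yellow tube of honing paste lying on the table, about 120 mm long along its x, 34 mm high; origin under its middle.
- block: Wooden block on which the plate starts, flat and lengthwise: 130 mm long (x), 40 mm wide, 30 mm high, so the plate overhangs it by 10 mm along both long sides and can be gripped across its width. Fixed. Origin at the centre of its underside.
- deck: Deck of the honing stand, axes as plate_home, origin 4 mm under it. In mm: aluminium rib 44 wide (plate overhangs 8 each side for the fingers; free below down to the 12 thick, 170 wide base) from x = -95 to the end stop's face at x = 80. Steel cheeks 64 apart guide the plate's sides from x = 52 to 80, flared open to about 73 apart from x = 33; tops 10 above the deck.
Mind the look-alikes: they are no part of the job. What is meant by the part that bears plate_mid is not pink, and is the smaller of those in its own colour.

How it is judged:
By the outcome, as a careful person would: the job done as asked, in the order asked, and still so for the second after the job is handed in, with the robot touching nothing.
It also fails if it takes over 70 s, if anything falls off the work surface, if the arm or the gripper's body presses on something with over 40 N, if the wrist force passes 120 N, or if a joint passes its speed limit or range.

### The arm

A 6-joint arm with a two-finger parallel gripper is mounted at the origin on the work surface. World frame = base frame: x ahead of the robot, y to its left, z up, the work surface at z = 0. Lengths are in mm, angles in rad, forces in N, time in s.
With the tool pointing down it reaches from about 350 to 775 mm from the base axis. Payload 7.3 kg.
Tool frame: the origin (TCP) lies at the very end of the fingers, on their centre line; the grasp point (between the pads) lies 19 mm behind it; z points along the fingers, y is the line along which they close (so a half turn about z gives the same grasp; the last joint's range is limited). The gripper opens to 92 mm and grips with 3 to 60 N. Pads are 19 mm wide; open, the fingers measure 130 mm over their backs; the gripper's body (75 mm by 190 mm) begins 47 mm behind the grasp point.
Start: joints at [0.959, 0.342, 1.524, -0, 1.275, -0.146], TCP at [235.787, 469.094, 226.741] pointing down, gripper open.
Joint ranges: [-2.53, 2.53], [-0.77, 2.02], [0.04, 2.7], [-1, 4.14], [0.28, 2.66], [-3.11, 3.11]. Speed limits (rad/s): [2.57, 2.57, 3.14, 3.14, 3.14, 3.14].

### API

Orientations are given as [roll, pitch, yaw] about the fixed x, y, z axes, in that order (R = Rz(yaw) Ry(pitch) Rx(roll)).
In Python, from plant import get_obs, capture, close_job gives the robot as it stands. The module is installed in compiled form; this text tells all that it offers.
- The arm moves only by the shell command python3 -m handwheel 'ROWS'. ROWS is JSON, a list of rows, each a list of 3 entries, a list of its own where there are three numbers: the turn, a rotation vector about the tool's x, y, z in degrees, then the shift along the tool's x, y, z in m, then the opening, from 0 (shut) to 1 (fully open). A call has 1 to 12 rows; each row is the pose to reach, as a shift and turn from the pose commanded when the call began, along the tool's axes at that moment; what a row does not reach only later rows make up. A row lasts 1/10 s, in which the tool goes at most 50 mm and 8.59 degrees, less where a joint would pass 70% of its speed; a pose out of reach is approached as far as the arm can. A call with a gripper value outside its range is refused whole. The fingers move at their own pace and stop on an object; the grip force is fixed at half the most. Time passes only in rows, so rows that repeat a pose let the fingers close. It gives the time, the measured TCP pose, the force, the opening and the grip force at its end, in the units of the state.
- get_obs(): the state, without advancing time (a new reading comes with each control period).
- capture(name): name is "scene" or "top" or "wrist"; returns a dict with "image" (480x640x3 uint8, red, green, blue), "depth" (480x640 float32, mm along the optical axis (not along the pixel's ray), 0 where there is no reading), "fx", "fy", "cx", "cy" (pixels), "camera_from_world" (4x4, takes a point from world to camera coordinates). Camera axes: x right, y down, z forward; pixel columns grow to the right and rows downward; lengths in mm; the calibration is good to about 2 mm. A picture is of the moment at which its call begins.
- close_job(): hands the job in; it is judged then, once.
The state is a dict: "time": time; "joint_positions": joint angles; "dq": joint speeds; "tau": joint torques, N m; "tool_pos": TCP position; "tcp_rot": TCP orientation; "contact_force": force on the tool from outside, world axes, zero at the start; "moment": the same for the moment, N m; "grip_width": finger opening in mm; "finger_force": force on a finger pad.
Only numpy, scipy, OpenCV 4.12 (cv2) and the standard library are available. Lean on these libraries where they do the work, as an engineer would, in place of code of your own. Each camera call takes 0.05 s, during which the arm holds its last target. There are 200 camera calls.

## Working session

There is one attempt and no reset: what is moved stays moved. The work goes in short steps, Python scripts to look and compute and a shell command to move; the robot and the scene stay as the last step left them, time stands still between calls to the robot, and variables do not carry over. Pictures are saved under pics/ and viewed, at most 10 in all, crops included, and the job is handed in when it is done.

```bash
mkdir -p pics; cat > h.py <<'E'
import numpy as np, cv2
from plant import get_obs, capture, close_job
from scipy.spatial.transform import Rotation as Ro
def px(c,u,v,r=1):
    d=c['depth'][v-r:v+r+1,u-r:u+r+1]; d=np.median(d[d>0])
    p=np.array([(u-c['cx'])/c['fx']*d,(v-c['cy'])/c['fy']*d,d,1])
    return (np.linalg.inv(c['camera_from_world'])@p)[:3]
def cloud(c):
    v,u=np.mgrid[:480,:640]; d=c['depth']
    p=np.stack([(u-c['cx'])/c['fx']*d,(v-c['cy'])/c['fy']*d,d,np.ones_like(d)],-1)
    return (p@np.linalg.inv(c['camera_from_world']).T)[...,:3]
def proj(c,P):
    q=c['camera_from_world']@np.append(P,1); return c['fx']*q[0]/q[2]+c['cx'],c['fy']*q[1]/q[2]+c['cy']
def tool():
    o=get_obs(); return np.array(o['tool_pos']),Ro.from_euler('xyz',o['tcp_rot']).as_matrix()
def delta(P,R=None):
    t,T=tool(); s=T.T@(np.array(P)-t)/1000
    r=Ro.from_matrix(T.T@R).as_rotvec(degrees=True) if R is not None else np.zeros(3)
    print('turn',r.round(2),'shift',s.round(4)); return r,s
E
python3 - <<'E'
from h import *
import pickle
C={n:capture(n) for n in('scene','top')}
pickle.dump(C,open('c0.pkl','wb'))
for n in C: cv2.imwrite(f'pics/{n}0.png',C[n]['image'][...,::-1])
print(get_obs())
E
```

```text
{'time': 0.1, 'joint_positions': array([ 9.59015263e-01,  3.42627985e-01,  1.52490500e+00, -1.78909195e-05,
        1.27542299e+00, -1.46010383e-01]), 'dq': array([-0.00023573, -0.0019168 , -0.00352602, -0.00030103,  0.00087349,
       -0.00209386]), 'tau': array([ 1.49143874e-03, -4.32007456e+01, -2.44693869e+01,  7.19595887e-02,
        5.27115364e-02, -6.69877636e-05]), 'tool_pos': array([235.56224113, 468.77877805, 226.13323443]), 'tcp_rot': array([-3.14024135e+00, -1.81425662e-04,  2.67582707e+00]), 'contact_force': array([0.14770636, 0.17653894, 0.57814937]), 'moment': array([-0.00527042, -0.00813641,  0.00548747]), 'finger_force': 0.0, 'grip_width': 92.1331447986404}
```

View pics/scene0.png

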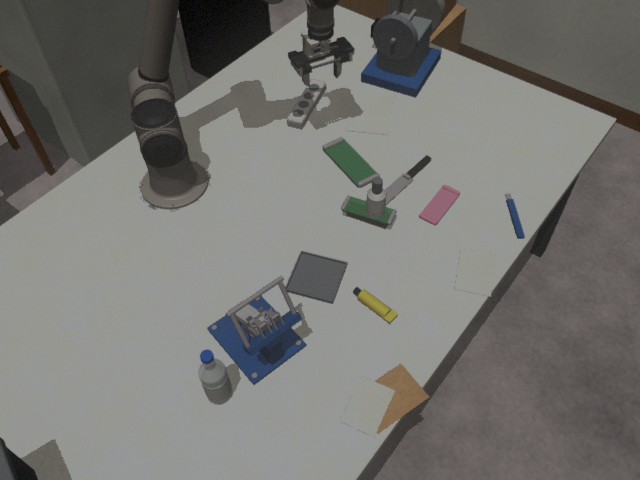

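View pics/top0.png

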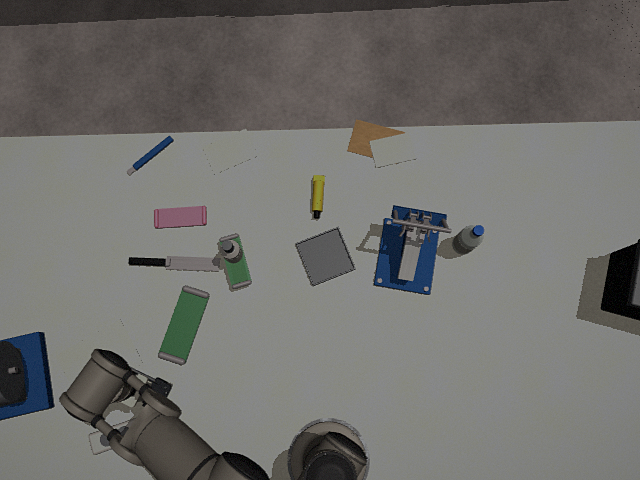

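Look-alikes for the plate, in the top picture: the small green plate with the bottle on it (236,262), a larger green plate (184,325) and a pink plate (180,217). My choice is the small green one. The stand is at (408,250), the tray at (325,256) and the water bottle at (468,238). Next I'll check this in a close crop and measure.

```bash
python3 - <<'E'
from h import *
import pickle
C=pickle.load(open('c0.pkl','rb')); c=C['top']; I=c['image']
a=cv2.resize(I[200:320,120:280],None,fx=2.5,fy=2.5,interpolation=2)[...,::-1]
b=cv2.resize(I[195:305,360:500],None,fx=2.857,fy=2.857,interpolation=2)[...,::-1]
W=np.zeros((600,800,3),np.uint8); W[:300,:400]=a; W[:314,400:]=b[:314,:400]
s=C['scene']['image']; W[320:600,:400]=cv2.resize(s[150:255,300:450],(400,280))[...,::-1]; W[320:600,400:]=cv2.resize(s[265:387,200:320],(400,280))[...,::-1]
cv2.imwrite('pics/crop1.png',W)
X=cloud(c)
def rg(n,m):
    P=X[m]; print(n,len(P),'mean',P.mean(0).round(1),'min',P.min(0).round(1),'max',P.max(0).round(1)); return P
def box(m,u0,u1,v0,v1):
    k=np.zeros((480,640),bool);k[v0:v1,u0:u1]=1;return m&k
z=X[...,2]
rg('cap',box((z>160)&(z<185),200,270,220,300))
rg('z>60 bottle',box((z>60),200,270,220,300))
P=rg('plate',box((z>25)&(z<52),210,262,225,300))
print(cv2.minAreaRect(P[:,:2].astype(np.float32)), 'z med',np.median(P[:,2]))
P=rg('bigplate',box((z>3)&(z<60),150,215,280,370))
P=rg('tray',box((z>2)&(z<25),290,360,222,290)); print(cv2.minAreaRect(P[:,:2].astype(np.float32)))
rg('water',box(z>100,450,495,215,260))
# deck: bright rib
for uv in [(409,262),(405,275),(414,245),(403,225),(422,215),(413,220),(427,222),(428,292),(380,285),(445,215),(395,210)]: print(uv,px(c,*uv,0).round(1),I[uv[1],uv[0]])
E
```

```text
cap 100 mean [592.3 261.6 171.9] min [577.6 248.3 161.5] max [608.  275.5 181.8]
z>60 bottle 391 mean [573.4 247.9 194.2] min [257.8  16.   60. ] max [ 620.3  290.7 1804.8]
plate 711 mean [556.3 251.3  38.4] min [491.1 210.5  26.5] max [656.1 304.8  51.6]
((573.724365234375, 258.13189697265625), (160.8906707763672, 61.49946594238281), 15.12454891204834) z med 38.50747178789766
bigplate 2874 mean [392.8 415.6  10.1] min [261.3 322.6   3. ] max [526.9 515.9  27.8]
tray 2003 mean [587.7  -8.9   6.1] min [ 481.5 -115.8    2. ] max [693.9  98.   23.6]
((588.3612060546875, -7.600425720214844), (210.58132934570312, 206.9240264892578), 88.08503723144531)
water 470 mean [ 599.2 -410.4  174. ] min [ 257.8 -455.5  100. ] max [ 639.4   16.  1804.8]
(409, 262) [ 545.4 -248.4   91.2] [126 123 119]
(405, 275) [ 511.  -237.6   72. ] [127 125 123]
(414, 245) [ 589.7 -261.6  116.6] [79 79 76]
(403, 225) [ 645.6 -231.5  131. ] [38 34 34]
(422, 215) [ 662.8 -279.6  173.2] [34 24 20]
(413, 220) [ 647.6 -252.6  180. ] [92 87 86]
(427, 222) [ 639.6 -289.9  185.4] [90 85 84]
(428, 292) [ 467.3 -312.3    9. ] [ 22  56 102]
(380, 285) [ 492.3 -170.7    7.9] [10 38 72]
(445, 215) [ 662.5 -344.7  167.4] [ 4 24 52]
(395, 210) [ 680.6 -206.1  167.9] [86 78 71]
```

View pics/crop1.png

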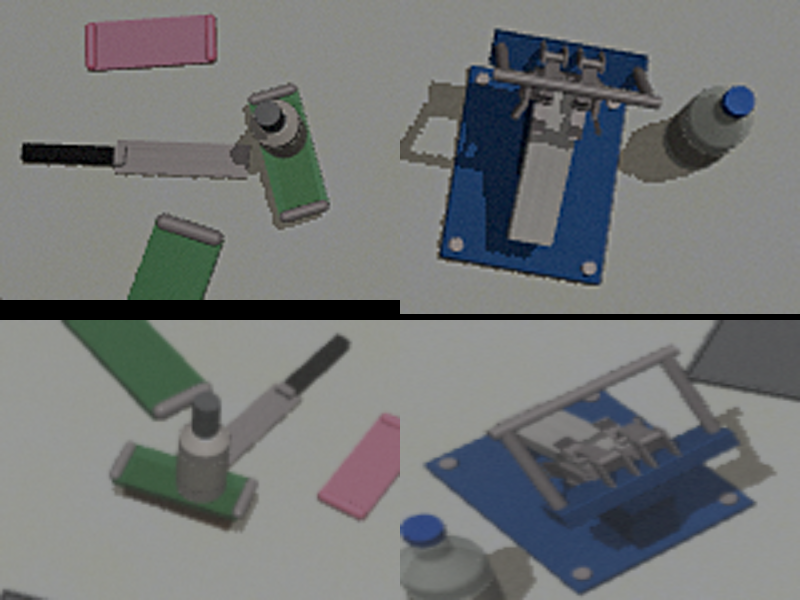

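The crop confirms it: the small green plate with steel end bars carries the white bottle, and its centre measures about (574,258) at a yaw of 15°. The rib, clips and guide bar of the stand are visible at (545,190) in the crop. Next come the tray, the deck and the move over the bottle.

```bash
python3 - <<'E'
from h import *
import pickle
C=pickle.load(open('c0.pkl','rb')); c=C['top']; I=c['image'].astype(int); X=cloud(c)
k=np.zeros((480,640),bool);k[220:292,288:362]=1
m=k&(I.sum(2)<300)&(X[...,2]<30); P=X[m]; r=cv2.minAreaRect(P[:,:2].astype(np.float32)); print('tray',r,np.median(P[:,2]))
k[:]=0;k[232:285,392:425]=1
m=k&(I.min(2)>60)&(abs(I[...,0]-I[...,2])<25)&(X[...,2]>45)&(X[...,2]<130)
P=X[m];A=np.c_[P,np.ones(len(P))]
co=np.linalg.lstsq(A[:,[0,1,3]],P[:,2],rcond=None)[0]; print(len(P),'plane',co,'slope',np.degrees(np.arctan(np.hypot(*co[:2]))),'yaw',np.degrees(np.arctan2(co[1],co[0])))
r=cv2.minAreaRect(P[:,:2].astype(np.float32));print('rib',r)
# bar
k[:]=0;k[200:240,385:460]=1
Q=X[k&(X[...,2]>236)&(X[...,2]<262)]; print('bar',len(Q),cv2.minAreaRect(Q[:,:2].astype(np.float32)),Q.mean(0))
# base
k[:]=0;k[200:300,370:452]=1
Q=X[k&(I[...,2]>I[...,0]+25)&(X[...,2]<25)]; print('base',cv2.minAreaRect(Q[:,:2].astype(np.float32)))
delta([592,262,220])
E
```

```text
tray ((613.675537109375, -22.49181365966797), (186.06192016601562, 191.93917846679688), 20.090129852294922) 3.074187277269516
661 plane [ 5.51762219e-01 -1.27179390e-01 -2.44074402e+02] slope 29.519830418937058 yaw -12.979792475843151
rib ((559.8997192382812, -251.47190856933594), (44.75893783569336, 123.83008575439453), 78.3359603881836)
bar 274 ((616.9890747070312, -263.6809997558594), (155.13180541992188, 19.996074676513672), 76.0895004272461) [ 615.86759856 -262.23359711  248.13305692]
base ((579.46044921875, -255.15806579589844), (169.89285278320312, 209.09068298339844), 77.72534942626953)
turn [0. 0. 0.] shift [-0.4113 -0.0247  0.0061]
```

```bash
python3 -m handwheel '[[[0,0,0],[-0.411,-0.025,0.006],1],[[0,0,0],[-0.411,-0.025,0.006],1],[[0,0,0],[-0.411,-0.025,0.006],1],[[0,0,0],[-0.411,-0.025,0.006],1],[[0,0,0],[-0.411,-0.025,0.006],1],[[0,0,0],[-0.411,-0.025,0.006],1],[[0,0,0],[-0.411,-0.025,0.006],1],[[0,0,0],[-0.411,-0.025,0.006],1],[[0,0,0],[-0.411,-0.025,0.006],1],[[0,0,0],[-0.411,-0.025,0.006],1],[[0,0,0],[-0.411,-0.025,0.006],1],[[0,0,0],[-0.411,-0.025,0.006],1]]'
python3 - <<'E'
from h import *
c=capture('wrist'); cv2.imwrite('pics/w1.png',c['image'][...,::-1]); print(tool())
X=cloud(c); z=X[...,2]
m=(z>166)&(z<180)&(np.hypot(X[...,0]-592,X[...,1]-262)<30); P=X[m]
if len(P)>5: print(len(P),P.mean(0),cv2.minEnclosingCircle(P[:,:2].astype(np.float32)))
c=capture('top'); I=c['image'].astype(int)
for uv in [(295,242),(338,228),(355,268),(313,285),(325,256)]: print(px(c,*uv).round())
E
```

```text
time: 1.3
tool_pos: [590.4, 263.5, 221.0]
tcp_rot: [3.142, -0.001, 2.678]
contact_force: [-0.8, 0.5, 0.4]
grip_width: 91.7
finger_force: 0.0
(array([590.44861984, 263.50527688, 221.16426764]), array([[-8.94394079e-01,  4.47279811e-01, -4.15124249e-05],
       [ 4.47279778e-01,  8.94394043e-01,  3.10726854e-04],
       [ 1.76110314e-04,  2.59344590e-04, -9.99999951e-01]]))
1614 [593.04687049 263.00475387 172.91013916] ((594.4141845703125, 262.4486999511719), 15.108460426330566)
[632.  81.   1.]
[669. -51.  11.]
[547. -99.   1.]
[498.  29.  11.]
[586.  -9.   3.]
```

```bash
python3 -m handwheel '[[[0,0,0],[-0.001,0.001,0.03],1],[[0,0,0],[-0.001,0.001,0.06],1],[[0,0,0],[-0.001,0.001,0.08],1],[[0,0,0],[-0.001,0.001,0.087],1],[[0,0,0],[-0.001,0.001,0.087],1],[[0,0,0],[-0.001,0.001,0.087],0],[[0,0,0],[-0.001,0.001,0.087],0],[[0,0,0],[-0.001,0.001,0.087],0],[[0,0,0],[-0.001,0.001,0.087],0],[[0,0,0],[-0.001,0.001,0.087],0],[[0,0,0],[-0.001,0.001,0.087],0],[[0,0,0],[-0.001,0.001,0.087],0]]'
```

```text
time: 2.6
tool_pos: [593.1, 262.6, 133.7]
tcp_rot: [3.142, -0.0, 2.676]
contact_force: [0.5, -0.8, -0.3]
grip_width: 40.1
finger_force: 0.0
```

```bash
python3 -m handwheel '[[[0,0,0],[0,0,0],0],[[0,0,0],[0,0,0],0],[[0,0,0],[0,0,0],0],[[0,0,0],[0,0,0],0],[[0,0,0],[0,0,-0.01],0],[[0,0,0],[0,0,-0.03],0],[[0,0,0],[0,0,-0.05],0],[[0,0,0],[0,0,-0.07],0],[[0,0,0],[0,0,-0.08],0],[[0,0,0],[0,0,-0.08],0]]'
python3 -c "
from h import *
delta([586,-9,213])"
```

```text
time: 3.6
tool_pos: [593.8, 262.8, 215.7]
tcp_rot: [3.139, 0.003, 2.676]
contact_force: [0.6, -0.6, -2.0]
grip_width: 29.4
finger_force: 30.0
turn [0. 0. 0.] shift [-0.1151 -0.2464  0.0024]
```

```bash
python3 -m handwheel '[[[0,0,0],[-0.01,-0.02,0],0],[[0,0,0],[-0.025,-0.053,0],0],[[0,0,0],[-0.042,-0.09,0],0],[[0,0,0],[-0.06,-0.128,0],0],[[0,0,0],[-0.078,-0.166,0],0],[[0,0,0],[-0.095,-0.203,0],0],[[0,0,0],[-0.108,-0.231,0],0],[[0,0,0],[-0.115,-0.246,0],0],[[0,0,0],[-0.115,-0.246,0],0],[[0,0,0],[-0.115,-0.246,0],0]]'
python3 - <<'E'
from h import *
c=capture('top'); cv2.imwrite('pics/t2.png',cv2.resize(c['image'][180:320,240:460],(800,509))[...,::-1])
print(tool()[0])
for o in [(0,0)]:print(proj(c,[586,-9,4]))
E
```

```text
time: 4.6
tool_pos: [585.2, -8.1, 213.2]
tcp_rot: [3.141, -0.001, 2.676]
contact_force: [-1.2, -0.2, -1.1]
grip_width: 29.7
finger_force: 30.0
[585.27895067  -7.54684289 213.35188983]
(np.float64(324.8919078166213), np.float64(255.83850682852287))
```

View pics/t2.png

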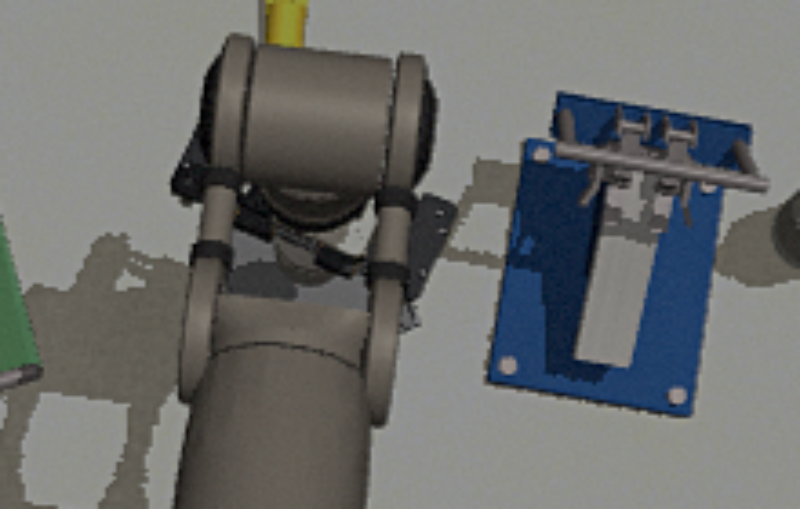

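The arm hides most of the tray, with the bottle over its middle at about (305,260) in the crop. Now I'll lower it.

```bash
python3 -m handwheel '[[[0,0,0],[0,0,0.025],0],[[0,0,0],[0,0,0.055],0],[[0,0,0],[0,0,0.085],0],[[0,0,0],[0,0,0.103],0],[[0,0,0],[0,0,0.109],0],[[0,0,0],[0,0,0.112],0],[[0,0,0],[0,0,0.1135],0],[[0,0,0],[0,0,0.1135],0],[[0,0,0],[0,0,0.1135],0]]'
```

```text
time: 5.55
tool_pos: [585.9, -8.8, 101.2]
tcp_rot: [3.141, 0.002, 2.676]
contact_force: [-0.2, 0.7, -3.0]
grip_width: 29.3
finger_force: 30.0
```

```bash
python3 -m handwheel '[[[0,0,0],[0,0,0.0007],0],[[0,0,0],[0,0,0.0014],0],[[0,0,0],[0,0,0.0014],0]]'
```

```text
time: 5.85
tool_pos: [585.8, -8.9, 99.5]
tcp_rot: [3.141, 0.001, 2.676]
contact_force: [-1.1, 0.8, 3.3]
grip_width: 29.4
finger_force: 30.0
```

Contact. Now I'll open and rise.

```bash
python3 -m handwheel '[[[0,0,0],[0,0,0],1],[[0,0,0],[0,0,0],1],[[0,0,0],[0,0,0],1],[[0,0,0],[0,0,0],1],[[0,0,0],[0,0,0],1],[[0,0,0],[0,0,-0.02],1],[[0,0,0],[0,0,-0.05],1],[[0,0,0],[0,0,-0.085],1],[[0,0,0],[0,0,-0.12],1],[[0,0,0],[0,0,-0.14],1]]'
python3 - <<'E'
from h import *
c=capture('wrist');X=cloud(c);z=X[...,2]
m=(z>132)&(z<148)&(np.hypot(X[...,0]-586,X[...,1]+9)<40); P=X[m]; print(P.mean(0),cv2.minEnclosingCircle(P[:,:2].astype(np.float32)))
yw=np.radians(195); R=Ro.from_euler('xyz',[np.pi,0,yw]).as_matrix()
delta([574,258,200],R)
E
```

```text
time: 6.85
tool_pos: [586.2, -8.9, 242.0]
tcp_rot: [3.14, 0.004, 2.676]
contact_force: [0.3, -0.3, 1.1]
grip_width: 91.8
finger_force: 0.0
[585.5449849   -9.37675054 138.95454299] ((586.4994506835938, -9.83862590789795), 14.977598190307617)
turn [-2.000e-02  4.900e-01 -4.168e+01] shift [0.1321 0.2326 0.0442]
```

```bash
python3 -m handwheel '[[[0,0,-8],[0.02,0.035,0],1],[[0,0,-16],[0.04,0.07,0],1],[[0,0,-24],[0.06,0.106,0.01],1],[[0,0,-32],[0.08,0.141,0.02],1],[[0,0,-38],[0.1,0.176,0.03],1],[[0,0,-41.7],[0.12,0.211,0.04],1],[[0,0,-41.7],[0.132,0.2326,0.044],1],[[0,0,-41.7],[0.132,0.2326,0.044],1],[[0,0,-41.7],[0.132,0.2326,0.044],1]]'
python3 - <<'E'
from h import *
c=capture('wrist');X=cloud(c);z=X[...,2];I=c['image'].astype(int)
cv2.imwrite('pics/w2.png',c['image'][...,::-1])
m=(z>28)&(z<50)&(np.hypot(X[...,0]-574,X[...,1]-258)<100); P=X[m]
print(len(P),np.median(z[m]),cv2.minAreaRect(P[:,:2].astype(np.float32)))
t,T=tool();print(t,get_obs()['tcp_rot'])
E
```

```text
time: 7.8
tool_pos: [571.6, 258.3, 194.1]
tcp_rot: [-3.141, -0.001, -2.878]
contact_force: [-0.8, 0.2, 0.3]
grip_width: 92.3
finger_force: 0.0
10548 38.50140260903538 ((573.4099731445312, 256.5630187988281), (158.08238220214844, 60.06491470336914), 14.98046588897705)
[571.93057728 257.57322413 194.53154205] [-3.14110687e+00 -4.66416611e-04 -2.87974709e+00]
```

View pics/w2.png

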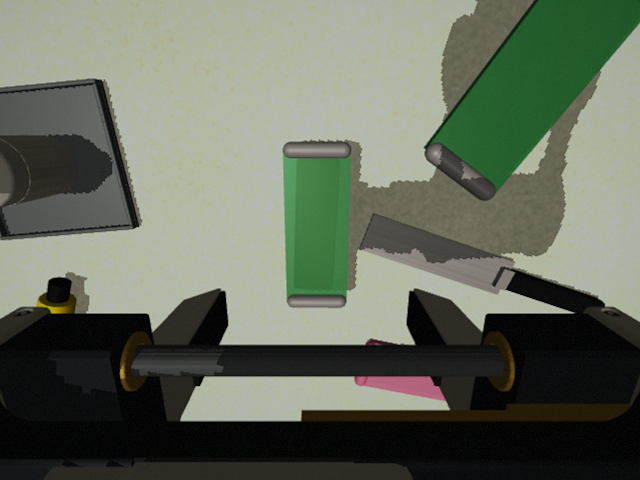

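```bash
python3 - <<'E'
from h import *
c=capture('wrist');X=cloud(c);I=c['image'].astype(int)
th=np.radians(15);ex=np.array([np.cos(th),np.sin(th)]);ey=np.array([-ex[1],ex[0]])
m=np.array([573.4,256.6])
for uv in [(374,214),(360,246),(392,222),(385,254),(420,240),(440,275)]:
    p=px(c,*uv); d=p[:2]-m; print(uv,p.round(1),'along',(d@ex).round(1),'across',(d@ey).round(1))
# anything not table within the finger sweep
Z=X[...,2]; D=X[...,:2]-m; a=D@ex;b=D@ey
k=(Z>6)&(Z<28)&(abs(b)<70)&(abs(b)>34)&(abs(a)<60); print(k.sum(), a[k].min() if k.any() else 0,a[k].max() if k.any() else 0,b[k].min() if k.any() else 0)
E
```

```text
(374, 214) [550.8 310.   11. ] along -8.0 across 57.4
(360, 246) [587.2 306.8   9.7] along 26.3 across 44.9
(392, 222) [554.  330.2  11. ] along 0.3 across 76.1
(385, 254) [588.5 334.3  10.9] along 34.7 across 71.2
(420, 240) [564.6 364.2  11.1] along 19.3 across 106.2
(440, 275) [597.4 401.    5.6] along 60.6 across 133.3
772 -9.11928634998555 37.32468430482275 44.86280032133785
```

The knife blade lies 45 mm to the +y side, between -9 and +37 mm along the plate. I'll grip 25 mm toward the near end, which also keeps the fingers clear of the flares at home.

```bash
python3 -m handwheel '[[[0,0,0],[0.008,-0.001,0.03],0.87],[[0,0,0],[0.016,-0.001,0.07],0.87],[[0,0,0],[0.0235,-0.0015,0.1],0.87],[[0,0,0],[0.0235,-0.0015,0.125],0.87],[[0,0,0],[0.0235,-0.0015,0.13],0.87],[[0,0,0],[0.0235,-0.0015,0.13],0.87]]'
python3 -c "
from h import *
print([tool()[0].round(1)]);delta([549.3,250.1,15],Ro.from_euler('xyz',[180,0,195],degrees=True).as_matrix())"
```

```text
time: 8.5
tool_pos: [550.0, 249.7, 64.8]
tcp_rot: [-3.142, -0.001, -2.881]
contact_force: [0.2, -0.6, 0.5]
grip_width: 79.9
finger_force: 0.0
[array([550. , 249.7,  64.8])]
turn [-0.   -0.03 -0.07] shift [0.0005 0.0005 0.0498]
```

```bash
python3 -m handwheel '[[[0,0,0],[0.0005,0.0005,0.025],0.87],[[0,0,0],[0.0005,0.0005,0.042],0.87],[[0,0,0],[0.0005,0.0005,0.0495],0.87],[[0,0,0],[0.0005,0.0005,0.0495],0.87],[[0,0,0],[0.0005,0.0005,0.0495],0],[[0,0,0],[0.0005,0.0005,0.0495],0],[[0,0,0],[0.0005,0.0005,0.0495],0],[[0,0,0],[0.0005,0.0005,0.0495],0],[[0,0,0],[0.0005,0.0005,0.0495],0]]'
```

```text
time: 9.4
tool_pos: [549.6, 251.4, 16.3]
tcp_rot: [3.141, 0.002, -2.879]
contact_force: [-0.6, -0.4, 5.6]
grip_width: 59.5
finger_force: 30.0
```

```bash
python3 -c "
from h import *
o=get_obs();print(o['tool_pos'],o['tcp_rot'],o['grip_width'],o['finger_force'],o['contact_force'],o['joint_positions'])"
```

```text
[549.56894806 251.38237157  16.33276348] [ 3.14138956e+00  1.78869374e-03 -2.87948210e+00] 59.5334522793975 30.00141531229019 [-0.62345566 -0.42915678  5.62639493] [ 3.02175964e-01  7.10676030e-01  1.53001756e+00  1.67717262e-04
  8.99103680e-01 -1.53083535e+00]
```

```bash
cat >> h.py <<'E'
HOME=np.array([577.8,-255,114.]); YAW=-12.5
def deckR(yaw=None):
    y=np.radians(YAW if yaw is None else yaw); d=np.array([np.cos(y),np.sin(y),0]); k=np.array([0,0,1.])
    u=d*np.cos(np.pi/6)+k*.5; n=-d*.5+k*np.cos(np.pi/6); return u,np.cross(n,u),n
def tgt(a,h,b=0):
    "TCP pose that puts plate mid at deck coords (a,b,h) relative home"
    u,v,n=deckR(); P=HOME+a*u+b*v+h*n-25*u-18*n
    return P,np.stack([-u,v,-n],1)
E
python3 -m handwheel '[[[0,0,0],[0,0,-0.01],0],[[0,0,0],[0,0,-0.03],0],[[0,0,0],[0,0,-0.06],0],[[0,0,0],[0,0,-0.1],0],[[0,0,0],[0,0,-0.14],0],[[0,0,0],[0,0,-0.18],0],[[0,0,0],[0,0,-0.2],0],[[0,0,0],[0,0,-0.2],0]]'
python3 - <<'E'
from h import *
P,R=tgt(-72,70); print(P); delta(P,R)
c=capture('wrist');X=cloud(c);t,T=tool();Q=(X-t)@T; m=(abs(Q[...,2]+19)<14)&(abs(Q[...,1])<27)&(abs(Q[...,0])<110)&(Q[...,0]<30)
P=Q[m];print(len(P),P.min(0),P.max(0),np.linalg.lstsq(np.c_[P[:,0],P[:,1],np.ones(len(P))],P[:,2],rcond=None)[0])
E
```

```text
time: 10.2
tool_pos: [550.1, 251.4, 218.8]
tcp_rot: [3.141, 0.006, -2.88]
contact_force: [-0.9, 0.3, -2.8]
grip_width: 59.4
finger_force: 30.0
[ 470.40308087 -231.19067624  110.533321  ]
turn [  7.29 -29.08  26.85] shift [ 0.2026 -0.4455  0.107 ]
13377 [-46.6343644  -26.98837747 -27.18144053] [ 29.99686891  26.99872183 -22.66878113] [-7.43058921e-03  1.04053416e-03 -2.47464275e+01]
```

```bash
python3 -m handwheel '[[[0,0,0],[0.01,-0.022,0],0],[[0,0,0],[0.028,-0.06,0],0],[[0.7,-2.9,2.7],[0.046,-0.1,0],0],[[1.5,-5.8,5.4],[0.064,-0.14,0],0],[[2.6,-10.2,9.4],[0.082,-0.18,0],0],[[3.6,-14.5,13.4],[0.1,-0.22,0],0],[[4.7,-18.9,17.4],[0.12,-0.262,0],0],[[5.8,-23.3,21.5],[0.138,-0.304,0],0],[[6.9,-27.6,25.5],[0.157,-0.346,0],0],[[7.3,-29.1,26.85],[0.175,-0.386,0.01],0],[[7.3,-29.1,26.85],[0.193,-0.425,0.02],0],[[7.3,-29.1,26.85],[0.203,-0.445,0.03],0]]'
python3 -m handwheel '[[[0,0,0],[0,0,0],0],[[0,0,0],[0,0,0],0]]'
python3 - <<'E'
from h import *
c=capture('wrist'); cv2.imwrite('pics/w3.png',c['image'][...,::-1])
P,R=tgt(-72,40); delta(P,R); print(get_obs()['joint_positions'].round(2))
u,v,n=deckR()
X=cloud(c);D=(X-HOME); Q=np.stack([D@u,D@v,D@n],-1)
m=(abs(Q[...,2]+4)<6)&(abs(Q[...,1])<30)&(Q[...,0]>-110)&(Q[...,0]<70);I=c['image'].astype(int);m&=(abs(I[...,0]-I[...,2])<25)
P=Q[m]; print(len(P))
if len(P)>50: print(P.min(0),P.max(0),cv2.minAreaRect(P[:,:2].astype(np.float32)),np.linalg.lstsq(np.c_[P[:,0],P[:,1],np.ones(len(P))],P[:,2],rcond=None)[0])
E
```

```text
time: 11.45
tool_pos: [466.0, -233.5, 182.8]
tcp_rot: [-3.14, 0.515, 2.921]
contact_force: [0.5, -0.1, -3.3]
grip_width: 59.5
finger_force: 30.0
time: 11.65
tool_pos: [466.7, -230.6, 182.9]
tcp_rot: [-3.141, 0.514, 2.922]
contact_force: [0.1, 0.1, -3.8]
grip_width: 59.8
finger_force: 30.0
turn [-0.05 -0.48  0.02] shift [ 0.0329 -0.0003  0.0953]
[-0.77  0.17  2.04  0.51  0.55 -2.51]
513
[-94.7551215  -23.34906457  -9.87109368] [-87.5429639   20.17016698  -2.7278907 ] ((-91.14415740966797, -1.6017436981201172), (7.1577253341674805, 43.521820068359375), 0.23839311301708221) [1.75656267e-01 4.32612121e-03 1.10132631e+01]
```

View pics/w3.png

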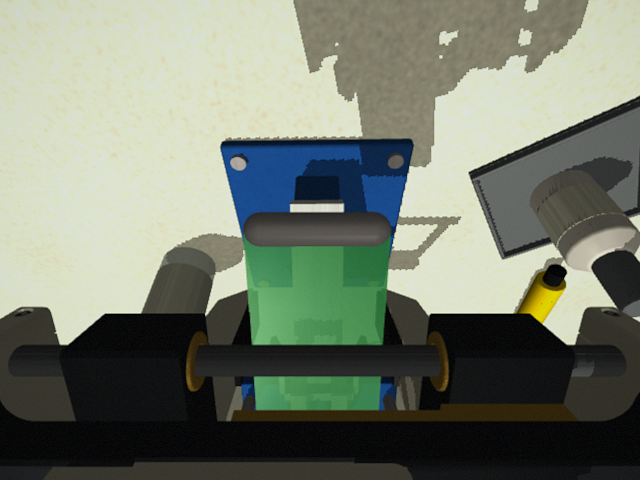

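The rib's low end (291–344, 207) is almost centred under the plate bar (245–391, 229). The rib sits about 1.3 mm to the -v side, so I'll correct for that and lower.

```bash
python3 -m handwheel '[[[0,-0.2,0],[0.011,-0.001,0.03],0],[[0,-0.5,0],[0.022,-0.001,0.06],0],[[0,-0.5,0],[0.033,-0.0013,0.09],0],[[0,-0.5,0],[0.033,-0.0013,0.11],0],[[0,-0.5,0],[0.033,-0.0013,0.122],0],[[0,-0.5,0],[0.033,-0.0013,0.127],0],[[0,-0.5,0],[0.033,-0.0013,0.127],0],[[0,-0.5,0],[0.033,-0.0013,0.127],0]]'
python3 -c "
from h import *
delta(*tgt(-72,0))"
```

```text
time: 12.5
tool_pos: [502.0, -241.7, 62.7]
tcp_rot: [3.14, 0.524, 2.927]
contact_force: [0.6, 0.4, -4.1]
grip_width: 59.2
finger_force: 30.0
turn [0.16 0.02 0.15] shift [0.0048 0.0034 0.012 ]
```

```bash
python3 -m handwheel '[[[0,0,0],[0.003,0.001,0.003],0],[[0,0,0],[0.003,0.001,0.006],0],[[0,0,0],[0.003,0.001,0.008],0],[[0,0,0],[0.003,0.001,0.008],0]]'
python3 - <<'E'
from h import *
u,v,n=deckR();P,R=tgt(-72,0)
for i in range(2):
    c=capture('wrist');delta(P,R); print(np.array(get_obs()['contact_force'])@np.stack([u,v,n],1))
X=cloud(c);D=(X-HOME); Q=np.stack([D@u,D@v,D@n],-1);I=c['image'].astype(int)
g=(abs(I[...,0]-I[...,2])<25)
m=g&(abs(Q[...,2]-8)<7)&(abs(Q[...,1])<45)&(Q[...,0]<-110)&(Q[...,0]>-170);p=Q[m];print('bar',len(p),cv2.minAreaRect(p[:,:2].astype(np.float32)),p[:,2].max())
cv2.imwrite('pics/w4.png',c['image'][...,::-1])
E
```

```text
time: 12.9
tool_pos: [504.6, -243.1, 57.3]
tcp_rot: [3.135, 0.519, 2.924]
contact_force: [1.0, 1.1, -3.3]
grip_width: 59.7
finger_force: 30.0
turn [ 0.36 -0.28  0.01] shift [0.0044 0.0041 0.006 ]
[-1.42432997  0.51136166 -3.88638564]
turn [ 0.36 -0.28  0.01] shift [0.0043 0.0041 0.006 ]
[-2.09844019  0.83247046 -3.26270648]
bar 7711 ((-128.23715209960938, -5.53318977355957), (36.46657943725586, 60.17021560668945), 0.001030843355692923) 14.998948830721679
```

View pics/w4.png

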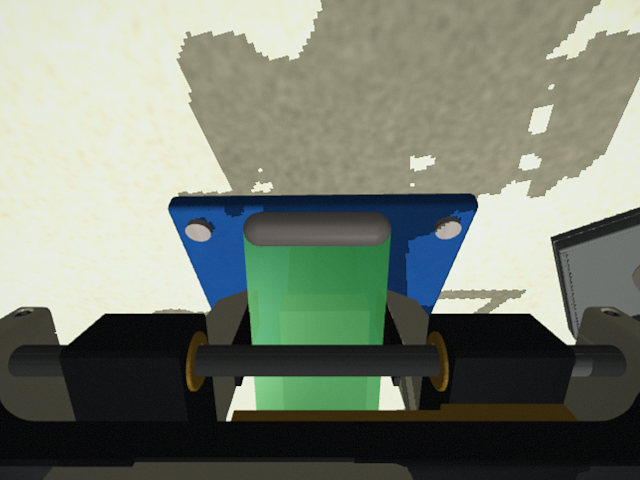

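The base centre (323,200) is about 2.7 mm to the right of the plate bar's centre (318,229). I'll shift +3 mm in y and lower to contact.

```bash
python3 -m handwheel '[[[0.3,-0.3,0],[0,0.0015,0.001],0],[[0.3,-0.3,0],[0,0.0032,0.003],0],[[0.3,-0.3,0],[0,0.0032,0.004],0],[[0.3,-0.3,0],[0,0.0032,0.004],0]]'
python3 - <<'E'
from h import *
u,v,n=deckR();P,R=tgt(-72,0);delta(P,R); print((np.array(get_obs()['contact_force'])@np.stack([u,v,n],1)).round(1))
E
python3 -m handwheel '[[[0,0,0],[0,0,0.001],0],[[0,0,0],[0,0,0.002],0],[[0,0,0],[0,0,0.002],0]]'
python3 - <<'E'
from h import *
u,v,n=deckR();P,R=tgt(-72,0);delta(P,R); print((np.array(get_obs()['contact_force'])@np.stack([u,v,n],1)).round(1),get_obs()['moment'])
E
```

```text
time: 13.4
tool_pos: [507.3, -242.3, 57.0]
tcp_rot: [3.134, 0.521, 2.923]
contact_force: [0.8, -1.2, -4.3]
grip_width: 59.6
finger_force: 30.0
turn [ 0.46 -0.17 -0.  ] shift [0.0065 0.0028 0.0044]
[-1.3 -1.  -4.2]
time: 13.7
tool_pos: [508.4, -242.8, 55.8]
tcp_rot: [3.133, 0.52, 2.923]
contact_force: [-0.4, -0.1, -3.1]
grip_width: 59.7
finger_force: 30.0
turn [ 0.5  -0.21 -0.01] shift [0.007  0.0031 0.0028]
[-1.9 -0.2 -2.5] [ 0.16912609  0.65883489 -0.01615942]
```

```bash
python3 - <<'E'
from h import *
o=get_obs();print(o['joint_positions'].round(3),o['tau'].round(1)); 
u,v,n=deckR();P,R=tgt(0,0);delta(P,R)
E
```

```text
[-0.725  0.476  2.075  1.1    0.283 -3.104] [  0.  -41.5 -15.2   0.8  -0.1  -0. ]
turn [ 0.5  -0.21 -0.01] shift [-0.065   0.0031  0.0026]
```

Joint 5 (0.283) and joint 6 (-3.104) are both against their limits, so the low pose can't be fully reached. Moving uphill should relieve that.

```bash
python3 -m handwheel '[[[0,0,0],[-0.004,0,0],0],[[0,0,0],[-0.009,0,0],0],[[0,0,0],[-0.014,0,0],0],[[0,0,0],[-0.014,0,0],0]]'
python3 - <<'E'
from h import *
u,v,n=deckR();P,R=tgt(-72,0);delta(P,R);o=get_obs(); print((np.array(o['contact_force'])@np.stack([u,v,n],1)).round(1),o['joint_positions'].round(3))
E
```

```text
time: 14.1
tool_pos: [520.8, -245.7, 63.3]
tcp_rot: [3.134, 0.521, 2.924]
contact_force: [1.3, -0.4, -3.3]
grip_width: 59.2
finger_force: 30.0
turn [ 0.47 -0.15  0.02] shift [0.0217 0.0033 0.003 ]
[-0.5 -0.1 -3.5] [-0.711  0.474  2.039  0.99   0.295 -2.978]
```

```bash
python3 -m handwheel '[[[0.2,-0.1,0],[0,0.0015,0.001],0],[[0.45,-0.15,0],[0,0.003,0.002],0],[[0.45,-0.15,0],[0,0.003,0.003],0],[[0.45,-0.15,0],[0,0.003,0.003],0],[[0.45,-0.15,0],[0,0.003,0.003],0]]'
python3 - <<'E'
from h import *
u,v,n=deckR();P,R=tgt(-50,0)
for i in range(2):
  c=capture('wrist');delta(P,R);o=get_obs(); print((np.array(o['contact_force'])@np.stack([u,v,n],1)).round(1),o['moment'].round(2),o['joint_positions'].round(3))
cv2.imwrite('pics/w5.png',c['image'][...,::-1])
c=capture('scene');cv2.imwrite('pics/s5.png',cv2.resize(c['image'][260:390,190:330],(800,743))[:600,...,::-1])
E
```

```text
time: 14.6
tool_pos: [522.2, -243.8, 61.4]
tcp_rot: [3.137, 0.521, 2.923]
contact_force: [-0.1, 0.4, -4.2]
grip_width: 59.7
finger_force: 30.0
turn [ 0.23 -0.12 -0.02] shift [-0.0003  0.0012  0.0008]
[-1.1  0.  -2.3] [ 0.13  0.6  -0.04] [-0.703  0.477  2.041  1.004  0.283 -2.984]
turn [ 0.23 -0.11 -0.02] shift [-0.0003  0.0011  0.0009]
[-0.9 -0.8 -3. ] [ 0.12  0.66 -0.01] [-0.703  0.477  2.041  1.004  0.283 -2.984]
```

View pics/w5.png

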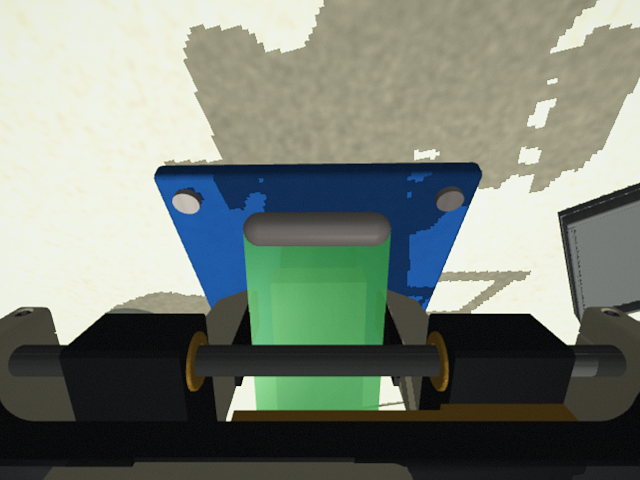

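The plate bar's centre (318,229) now matches the base's (318,200). I'll slide uphill and settle onto the deck.

```bash
python3 -m handwheel '[[[0,0,0],[-0.005,0,0],0],[[0,0,0],[-0.01,0,0],0],[[0,0,0],[-0.015,0,0.001],0],[[0,0,0],[-0.015,0,0.002],0],[[0,0,0],[-0.015,0,0.002],0]]'
python3 - <<'E'
from h import *
u,v,n=deckR();P,R=tgt(-30,0);delta(P,R);o=get_obs(); print((np.array(o['contact_force'])@np.stack([u,v,n],1)).round(1),o['moment'].round(2),o['joint_positions'].round(3))
E
```

```text
time: 15.25
tool_pos: [535.9, -246.8, 68.1]
tcp_rot: [3.138, 0.523, 2.924]
contact_force: [-6.3, 1.7, 5.4]
grip_width: 59.9
finger_force: 30.0
turn [ 0.23 -0.05  0.  ] shift [-0.0049  0.001  -0.0004]
[-2.9  0.3  8. ] [0.46 0.62 0.23] [-0.688  0.48   2.002  0.902  0.297 -2.865]
```

```bash
python3 -m handwheel '[[[0,0,0],[0,0,-0.0007],0],[[0,0,0],[-0.003,0,-0.0007],0],[[0,0,0],[-0.007,0,-0.0007],0],[[0,0,0],[-0.011,0,-0.0007],0],[[0,0,0],[-0.015,0,-0.0007],0],[[0,0,0],[-0.015,0,-0.0007],0]]'
python3 - <<'E'
from h import *
u,v,n=deckR();P,R=tgt(-20,0);delta(P,R);o=get_obs(); print((np.array(o['contact_force'])@np.stack([u,v,n],1)).round(1),o['moment'].round(2),o['joint_positions'].round(3))
E
```

```text
time: 15.85
tool_pos: [544.9, -247.2, 73.2]
tcp_rot: [3.134, 0.515, 2.923]
contact_force: [-21.0, 4.5, 4.9]
grip_width: 59.7
finger_force: 30.0
turn [ 0.44 -0.51 -0.04] shift [-0.0047 -0.0005 -0.0005]
[-16.1  -0.2  15. ] [ 0.45  2.77 -0.14] [-0.675  0.48   1.969  0.798  0.318 -2.748]
```

```bash
python3 -m handwheel '[[[0,0,0],[-0.002,0,-0.001],0],[[0,0,0],[-0.005,0,-0.001],0],[[0,0,0],[-0.008,0,-0.001],0],[[0,0,0],[-0.01,0,-0.001],0],[[0,0,0],[-0.01,0,-0.001],0]]'
python3 - <<'E'
from h import *
u,v,n=deckR();P,R=tgt(-10,0)
c=capture('wrist');delta(P,R);o=get_obs(); print((np.array(o['contact_force'])@np.stack([u,v,n],1)).round(1),o['moment'].round(2))
X=cloud(c);t,T=tool();Q=(X-t)@T;I=c['image'].astype(int)
print([ (Q[v,318]).round(1).tolist() for v in (212,229,245)]); 
g=(np.ptp(I,axis=2)<25);k=[v for v in range(150,300) if g[v,318] and abs(Q[v,318,2]+24)<16]; print(k[:1],k[-1:])
E
```

```text
time: 16.35
tool_pos: [555.5, -250.5, 80.1]
tcp_rot: [3.136, 0.519, 2.923]
contact_force: [-3.0, 1.2, -4.7]
grip_width: 59.6
finger_force: 30.0
turn [ 0.3  -0.22 -0.  ] shift [-0.0013  0.0006  0.0001]
[-4.   1.6 -2.2] [0.39 0.91 0.18]
[[53.9, -0.6, -21.5], [48.6, -0.6, -28.1], [40.4, -0.5, -22.7]]
[196] [245]
```

No slip: the near bar is still 48 mm from the TCP, as expected. I'll push on to the end stop.

```bash
python3 -m handwheel '[[[0,0,0],[-0.002,0,0],0],[[0,0,0],[-0.005,0,0],0],[[0,0,0],[-0.008,0,0],0],[[0,0,0],[-0.01,0,0],0],[[0,0,0],[-0.01,0,0],0]]'
python3 - <<'E'
from h import *
u,v,n=deckR();P,R=tgt(0,0)
delta(P,R);o=get_obs(); print((np.array(o['contact_force'])@np.stack([u,v,n],1)).round(1),o['moment'].round(2))
E
```

```text
time: 16.9
tool_pos: [564.6, -253.1, 85.9]
tcp_rot: [3.137, 0.521, 2.923]
contact_force: [-2.5, 0.4, -5.8]
grip_width: 59.4
finger_force: 30.0
turn [ 0.25 -0.15 -0.01] shift [-0.0006  0.001   0.0003]
[-5.1 -0.1 -3.8] [0.32 1.13 0.11]
```

```bash
python3 -m handwheel '[[[0,0,0],[-0.001,0,0],0],[[0,0,0],[-0.002,0,0],0],[[0,0,0],[-0.003,0,0],0],[[0,0,0],[-0.003,0,0],0]]'
python3 - <<'E'
from h import *
u,v,n=deckR();P,R=tgt(0,0)
delta(P,R);o=get_obs(); print((np.array(o['contact_force'])@np.stack([u,v,n],1)).round(1),o['moment'].round(2))
E
```

```text
time: 17.3
tool_pos: [564.9, -252.8, 85.5]
tcp_rot: [3.135, 0.516, 2.922]
contact_force: [-10.4, -1.8, -8.9]
grip_width: 59.5
finger_force: 30.0
turn [ 0.33 -0.41 -0.07] shift [-0.0005  0.0007 -0.0002]
[-12.9  -4.1  -2.8] [ 0.19  2.45 -0.31]
```

End stop reached: a 3 mm command gave no motion and 13 N. I'll ease off, release and retract square to the deck.

```bash
python3 -m handwheel '[[[0,0,0],[0.001,0,0],0],[[0,0,0],[0.0015,0,0],0.87],[[0,0,0],[0.0015,0,0],0.87],[[0,0,0],[0.0015,0,0],0.87],[[0,0,0],[0.0015,0,0],0.87],[[0,0,0],[0.0015,0,-0.01],0.87],[[0,0,0],[0.0015,0,-0.03],0.87],[[0,0,0],[0.0015,0,-0.06],0.87],[[0,0,0],[0.01,0,-0.09],0.87],[[0,0,0],[0.03,0,-0.12],0.87],[[0,0,0],[0.05,0,-0.15],0.87],[[0,0,0],[0.05,0,-0.15],0.87]]'
python3 - <<'E'
from h import *
c=capture('wrist');I=c['image'];u,v,n=deckR();X=cloud(c);D=X-HOME;Q=np.stack([D@u,D@v,D@n],-1)
g=(I[...,1].astype(int)>I[...,0]+25)&(abs(Q[...,2]-4)<7)&(abs(Q[...,1])<45); p=Q[g]; print('glass',len(p),cv2.minAreaRect(p[:,:2].astype(np.float32)),np.median(p[:,2]))
m=(Q[...,2]>6)&(Q[...,2]<14)&(abs(Q[...,1])<34)&(Q[...,0]<-55)&(Q[...,0]>-100);p=Q[m];print('lowbar',len(p),p.min(0),p.max(0))
s=capture('scene')['image']; t=capture('top')['image']
W=np.zeros((600,800,3),np.uint8);W[:300,:400]=cv2.resize(I,(400,300));W[:300,400:]=cv2.resize(t[195:295,320:453],(400,300));W[300:,:400]=cv2.resize(s[265:365,200:333],(400,300));W[300:,400:]=cv2.resize(s[120:345,190:490],(400,300))
cv2.imwrite('pics/f.png',W[...,::-1])
E
```

```text
time: 18.5
tool_pos: [449.8, -228.3, 195.2]
tcp_rot: [3.14, 0.524, 2.923]
contact_force: [-0.3, 0.1, -0.4]
grip_width: 80.2
finger_force: 0.0
glass 6585 ((10.459785461425781, -4.3572540283203125), (182.8919219970703, 80.0372085571289), 5.989363193511963) 3.2827487592792517
lowbar 830 [-79.02831666 -30.61860502   6.02743159] [-66.9658851   26.16632407  10.90196178]
```

View pics/f.png

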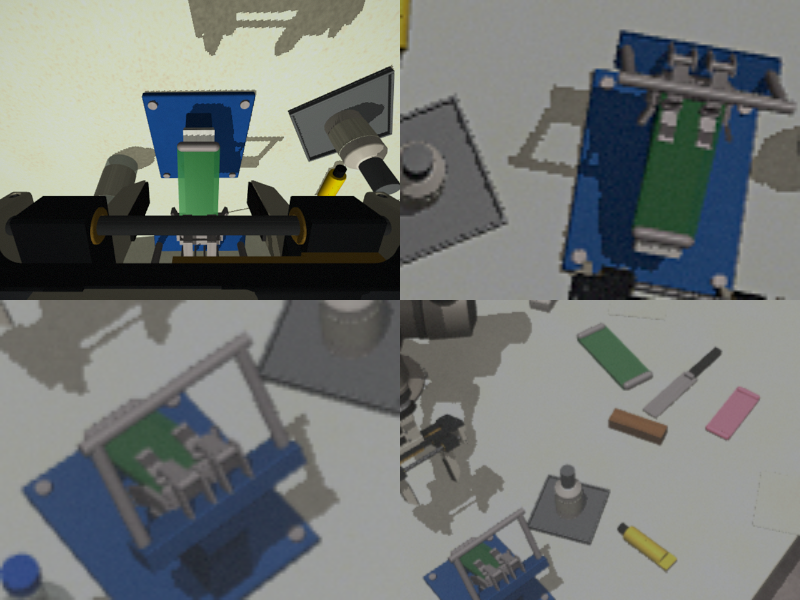

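The plate is seated under both clips (685,115 in the top crop), with its low end at x = -79 mm against an expected -80. The bottle stands upright in the tray, the bystanders are untouched and the gripper is clear, so I'm handing in.

```bash
python3 -c "
from plant import close_job
print(close_job())"
```

```text
the job is handed in; nothing more can be done
None
```

The job is handed in at about 19 s: the oil bottle stands upright in the tray, and the honing plate is at the end stop with both clips down on the glass. The water bottle, knife and paste tube were not touched, and the gripper is clear of everything.

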